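Snap the cartridge box shut all round

ROBOT

A 7-joint arm with a two-finger parallel gripper is mounted at the origin on the work surface. World frame = base frame: x ahead of the robot, y to its left, z up, the work surface at z = 0. Lengths are in m, angles in rad, forces in N, time in s.
With the tool pointing down it reaches from about 0.425 to 0.875 m from the base axis. Payload 4.7 kg.
Tool frame: the origin (TCP) lies at the very end of the fingers, on their centre line; the grasp point (between the pads) lies 19 mm behind it; x points along the fingers, z is the direction in which the jaws open and shut, and the axes are right-handed (so a half turn about x gives the same grasp; the last joint's range is limited). The gripper opens to 87 mm and grips with 3 to 60 N. Pads are 19 mm wide; open, the fingers measure 117 mm over their backs; the gripper's body (75 mm by 190 mm) begins 51 mm behind the grasp point.
Start: joints at [-1.217, 0.321, -0.07, 1.45, 0.023, 1.371, -0.057], TCP at [0.217, 0.613, 0.184] pointing down, gripper open.
Joint ranges: [-2.86, 2.86], [-0.3, 2.09], [-1.38, 1.24], [0.06, 2.45], [-1.56, 4.7], [0.09, 2.05], [-2.69, 2.69]. Speed limits (rad/s): [2.57, 2.57, 3.14, 3.14, 3.14, 3.14, 3.14].

INTERFACE

Orientations are given as a rotation vector (axis times angle).
In Python, from bench import telemetry, viewer, workorder gives the robot as it stands.
- The arm moves only by the shell command python3 -m creep 'ROWS' [FORCE]. ROWS is JSON, a list of rows, each an object of numbers: "fingers": the opening, from 0 (shut) to 1 (fully open); "x", "y", "z": the shift along the tool's x, y, z in units of 40 mm (1.0 is 40 mm); "twist": the turn about the tool's x in units of 5 degrees (1.0 is 5 degrees). In form: [{"fingers": .., "x": .., "y": .., "z": .., "twist": ..}, ...]. A call has 1 to 20 rows; each row is the pose to reach, as a shift and turn from the pose commanded when the call began, along the tool's axes at that moment; what a row does not reach only later rows make up. A row lasts 1/12 s, in which the tool goes at most 41.7 mm and 7.16 degrees, less where a joint would pass 70% of its speed; a pose out of reach is approached as far as the arm can. A call with a gripper value outside its range is refused whole. The fingers move at their own pace and stop on an object; FORCE is the grip in N (left out, the last holds). Time passes only in rows, so rows that repeat a pose let the fingers close. It gives the time, the measured TCP pose, the force and the opening at its end, in the units of the state.
- telemetry.get_state(): the state, without advancing time (a new reading comes with each control period).
- viewer.get_image(name): name is "scene" or "top"; returns a dict with "pixels" (384x512x3 uint8, red, green, blue), "z_map" (384x512 float32, m along the optical axis (not along the pixel's ray), 0 where there is no reading), "K" (3x3 intrinsics, pixels), "dist_coeffs" ([k1, k2, p1, p2, k3] as OpenCV has them; the pictures are not rectified), "xyz" and "attitude" of the camera in the world. Camera axes: x right, y up, looking along -z (the intrinsics and any distortion apply to the point x, -y, -z); pixel columns grow to the right and rows downward; lengths in m; the calibration is good to about 2 mm. A picture is of the moment at which its call begins.
- workorder.close_job(): hands the job in, once; it reports no verdict.
The state is a dict: "time": time; "joint_positions": joint angles; "qd": joint speeds; "joint_torque": joint torques, N m; "position": TCP position; "tool_rot": TCP orientation; "ft_force": force on the tool from outside, world axes, zero at the start; "torque": the same for the moment, N m; "grip_width": opening from 0.0 (shut) to 1.0 (fully open).
Only numpy, scipy, OpenCV 4.12 (cv2) and the standard library are available. Lean on these libraries where they do the work, as an engineer would, in place of code of your own. Each camera call takes 0.05 s, during which the arm holds its last target.

TASK

Press down the four raised snap sections around the rim of the white-lidded cartridge box, in any order, until every one has clicked shut and lies flush with the lid. Only press: do not pick up, tip or push the box away from where it stands, leave everything else on the table where it is, and finish with the hand clear.

Things in the scene. Friction and masses are not known exactly. Their poses are not given: they have to be found in the camera images.
- box: Loose clear plastic box, white lid, about 0.9 kg: tub 130 (own x) x 180 (own y) x 70 mm high; lid 136 x 186 mm over all, flat top 74 to 76 mm above the table. Origin: centre of the underside, z up; at yaw 0 x points away from the robot, y to its left; yaw within 0.9 rad. The lid's rim has four fixed corners and, between them, four hinged snap sections: near (-x), far (+x), left (+y), right (-y).
- near_top (a point): Lid's near snap section: mid-length on the top face, 17 mm out from its hinge, 7 mm in from its outer edge. A white strip 24 mm wide, 124 mm long along the rim, hinged at its inner edge. Up: outer edge 9 mm above the corners, this point 82 mm above the table. Shut: flush, this point at 76 mm, 61 mm from box centre along its -x. About 6 N down here pushes it through its click; more nearer the hinge.
- far_top (a point): Lid's far snap section: mid-length on the top face, 17 mm out from its hinge, 7 mm in from its outer edge. A white strip 24 mm wide, 124 mm long along the rim, hinged at its inner edge. Up: outer edge 9 mm above the corners, this point 82 mm above the table. Shut: flush, this point at 76 mm, 61 mm from box centre along its +x. About 6 N down here pushes it through its click; more nearer the hinge.
- left_top (a point): Lid's left snap section: mid-length on the top face, 17 mm out from its hinge, 7 mm in from its outer edge. A white strip 24 mm wide, 80 mm long along the rim, hinged at its inner edge. Up: outer edge 9 mm above the corners, this point 82 mm above the table. Shut: flush, this point at 76 mm, 86 mm from box centre along its +y. About 6 N down here pushes it through its click; more nearer the hinge.
- right_top (a point): Lid's right snap section: mid-length on the top face, 17 mm out from its hinge, 7 mm in from its outer edge. A white strip 24 mm wide, 80 mm long along the rim, hinged at its inner edge. Up: outer edge 9 mm above the corners, this point 82 mm above the table. Shut: flush, this point at 76 mm, 86 mm from box centre along its -y. About 6 N down here pushes it through its click; more nearer the hinge.
- near (a joint): Hinge angle of the near snap section: 0 = sprung up, unlatched (as it starts); 0.40 rad = clicked shut, flush. It is bistable: let go before about 0.27 rad it springs back up or stays part way, past that it snaps down and stays shut by itself.
- far (a joint): Hinge angle of the far snap section: 0 = sprung up, unlatched (as it starts); 0.40 rad = clicked shut, flush. It is bistable: let go before about 0.27 rad it springs back up or stays part way, past that it snaps down and stays shut by itself.
- left (a joint): Hinge angle of the left snap section: 0 = sprung up, unlatched (as it starts); 0.40 rad = clicked shut, flush. It is bistable: let go before about 0.27 rad it springs back up or stays part way, past that it snaps down and stays shut by itself.
- right (a joint): Hinge angle of the right snap section: 0 = sprung up, unlatched (as it starts); 0.40 rad = clicked shut, flush. It is bistable: let go before about 0.27 rad it springs back up or stays part way, past that it snaps down and stays shut by itself.
- ink_a: Small black ink bottle, 32 mm diameter, 75 mm tall, loose; not part of the job. Origin: centre of its underside.
- ink_b: Small black ink bottle with white cap, 32 mm diameter, 75 mm tall, loose; not part of the job. Origin: centre of its underside.
- balm: Amber jar with metal cap, 60 mm diameter, 45 mm tall, loose; not part of the job. Origin: centre of its underside.
- cup: Open steel cup, 64 mm diameter at the rim, 60 mm tall, loose; not part of the job. Origin: centre of its underside.
- tin: Flat aluminium tin 60 x 90 x 25 mm, loose; not part of the job. Origin: centre of its underside.
- grip: Dark steel machine grip standing on end, 30 mm diameter, 85 mm tall, loose; not part of the job. Origin: centre of its underside.
Mind the look-alikes: they are no part of the job. Leave any pink or purple look-alike of the box alone.

How it is judged:
At the end, for the whole second after the job is handed in: All four snap sections are shut (each hinge beyond 0.36 of 0.40 rad), and the box stands still and upright on the table (tilt under 0.05 rad) within 30 mm of where it started (value of joint each of near, far, left, right above 0.36 rad and distance of box from where it was at the start of the episode below 0.03 m and height (world z) of box below 0.006 m and angle between box's own z axis and vertical below 0.05 rad and linear speed of box below 0.02 m/s); the robot touches nothing.
It fails at once if the box is lifted more than 12 mm or tipped by more than 0.2 rad (height (world z) of box above 0.012 m or angle between box's own z axis and vertical above 0.2 rad).
It fails at once if the box is pushed more than 30 mm from where it stood (distance of box from where it was at the start of the episode above 0.03 m).
It fails at once if another thing on the table is lifted, knocked over or moved more than 25 mm (distance of any of ink_a, ink_b, balm, cup, tin, grip from where it was at the start of the episode above 0.025 m or angle between any of ink_a, ink_b, balm, cup, tin, grip's own z axis and vertical above 0.35 rad).
It also fails if it takes over 43 s, if anything falls off the work surface, if the arm or the gripper's body presses on something with over 40 N, if the wrist force passes 120 N, or if a joint passes its speed limit or range.

## Working session

There is one attempt and no reset: what is moved stays moved. The work goes in short steps, Python scripts to look and compute and a shell command to move; the robot and the scene stay as the last step left them, time stands still between calls to the robot, and variables do not carry over. Pictures are saved under pics/ and viewed, and the job is handed in when it is done.

```bash
ls; mkdir -p pics
python3 - <<'E'
from bench import telemetry, viewer
import cv2,numpy as np
s=telemetry.get_state(); print({k:np.round(v,3).tolist() for k,v in s.items()})
for n in("scene","top"):
    d=viewer.get_image(n); cv2.imwrite(f"pics/{n}0.png",d["pixels"][:,:,::-1]); np.savez(f"{n}0.npz",**d)
    print(n,d["K"],d["dist_coeffs"],d["xyz"],d["attitude"])
E
```

```text
pics
{'time': 0.0, 'joint_positions': [-1.217, 0.322, -0.07, 1.452, 0.023, 1.371, -0.057], 'qd': [-0.001, -0.001, -0.002, 0.001, 0.0, -0.001, -0.0], 'joint_torque': [0.0, -49.131, -0.404, -31.252, -0.064, 0.044, 0.0], 'position': [0.217, 0.612, 0.182], 'tool_rot': [-0.957, 1.353, 0.955], 'ft_force': [0.05, -1.275, -0.054], 'torque': [-0.002, 0.029, 0.004], 'grip_width': 0.998}
scene [[446.5679077    0.         266.37211893]
 [  0.         446.5679077  188.76823883]
 [  0.           0.           1.        ]] [0.04458009 0.         0.         0.         0.        ] [1.11181377 0.77399831 0.8622791 ] [0.3855715  1.0786791  2.20996449]
top [[403.36527785   0.         257.95326888]
 [  0.         403.36527785 190.28822653]
 [  0.           0.           1.        ]] [0.0435221 0.        0.        0.        0.       ] [ 4.01892923e-01 -3.32478408e-04  1.05579606e+00] [ 0.06319075 -0.05140981 -1.58344002]
```

View pics/top0.png

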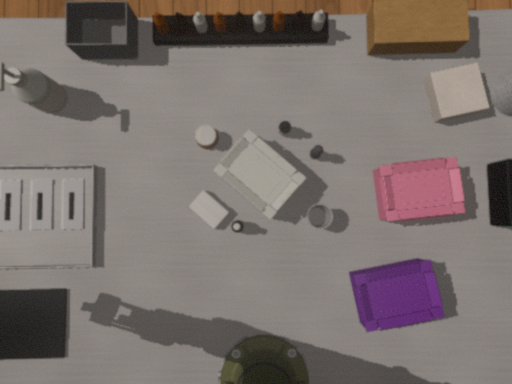

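View pics/scene0.png

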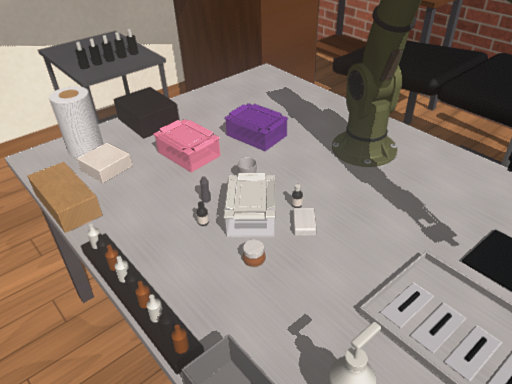

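The white box sits at about (260,173) in the top view. The ink bottles are at about (285,127) and (237,227), the grip at (316,152), the cup at (320,215), the tin at (209,209) and the jar at (206,136). Next I measure the lid.

```bash
cat > h.py <<'E'
import numpy as np,cv2
from scipy.spatial.transform import Rotation as R
def load(n): return dict(np.load(n+".npz"))
def pts(d,uv,z=None,plane=None):
    uv=np.asarray(uv,float).reshape(-1,1,2)
    n=cv2.undistortPoints(uv,d["K"],d["dist_coeffs"]).reshape(-1,2)
    ray=np.c_[n[:,0],-n[:,1],-np.ones(len(n))]
    Rw=R.from_rotvec(d["attitude"]).as_matrix(); w=ray@Rw.T; o=d["xyz"]
    if plane is not None: return o+w*((plane-o[2])/w[:,2])[:,None]
    return o+w*np.asarray(z)[:,None]
def cloud(d):
    H,W=d["z_map"].shape; v,u=np.mgrid[:H,:W]
    return pts(d,np.stack([u,v],-1).reshape(-1,2),d["z_map"].ravel()).reshape(H,W,3)
E
python3 - <<'E'
from h import *
d=load("top0"); P=cloud(d); im=d["pixels"]
print("table z", np.median(P[240:300,200:330,2]))
hsv=cv2.cvtColor(im,cv2.COLOR_RGB2HSV)
roi=np.zeros(im.shape[:2],bool); roi[110:250,170:350]=1
m=roi&(P[...,2]>0.02)&(d["z_map"]>0)
n,l,st,c=cv2.connectedComponentsWithStats(m.astype(np.uint8))
for i in range(1,n):
    if st[i,4]<20: continue
    q=P[l==i]; print(i,st[i].tolist(),"xy",q[:,:2].mean(0).round(3),q[:,:2].min(0).round(3),q[:,:2].max(0).round(3),"z95",np.percentile(q[:,2],95).round(3))
i=l[173,260]; q=P[(l==i)&(P[...,2]>0.066)]
r=cv2.minAreaRect((q[:,:2]*1000).astype(np.float32)); print("rect",r,cv2.boxPoints(r).round(0).tolist())
crop=cv2.resize(im[110:250,180:350],None,fx=4.5,fy=4.2,interpolation=cv2.INTER_CUBIC); cv2.imwrite("pics/crop.png",crop[:,:,::-1])
hm=np.clip((P[110:250,180:350,2]-0.06)/0.03*255,0,255).astype(np.uint8); cv2.imwrite("pics/hm.png",cv2.resize(hm,None,fx=4,fy=4,interpolation=0))
E
```

```text
table z -0.0004703451468327513
1 [278, 121, 14, 14, 145] xy [ 0.632 -0.061] [ 0.62  -0.079] [ 0.65  -0.046] z95 0.077
2 [195, 125, 22, 23, 369] xy [0.617 0.139] [0.592 0.114] [0.644 0.165] z95 0.048
3 [213, 130, 93, 90, 4304] xy [0.513 0.004] [ 0.403 -0.109] [0.623 0.116] z95 0.084
4 [311, 145, 13, 14, 136] xy [ 0.568 -0.14 ] [ 0.558 -0.155] [ 0.584 -0.13 ] z95 0.085
5 [189, 190, 40, 39, 798] xy [0.43  0.135] [0.382 0.084] [0.48  0.184] z95 0.028
6 [306, 204, 27, 25, 229] xy [ 0.409 -0.152] [ 0.38  -0.175] [ 0.439 -0.111] z95 0.062
7 [231, 220, 13, 13, 137] xy [0.387 0.06 ] [0.372 0.046] [0.402 0.076] z95 0.076
rect ((514.0263061523438, 3.82550048828125), (191.9400634765625, 142.41702270507812), 48.6072998046875) [[397.0, -21.0], [504.0, -115.0], [631.0, 29.0], [524.0, 123.0]]
```

View pics/crop.png

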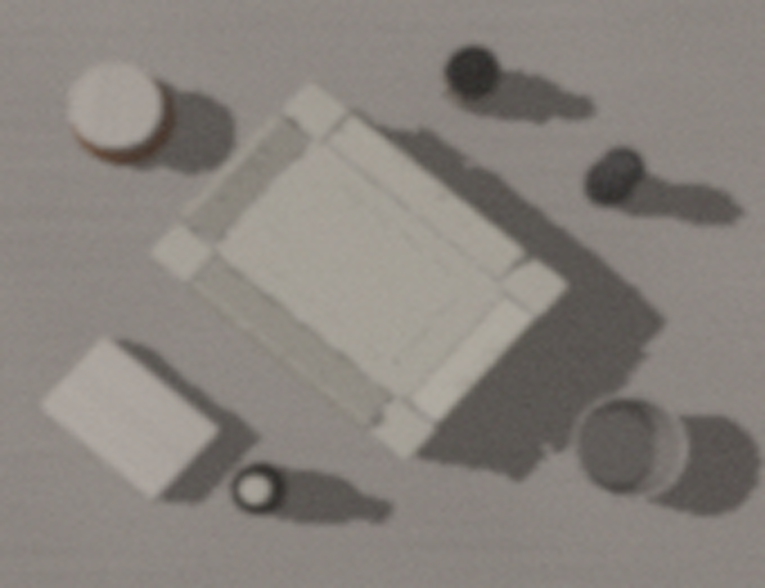

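View pics/hm.png

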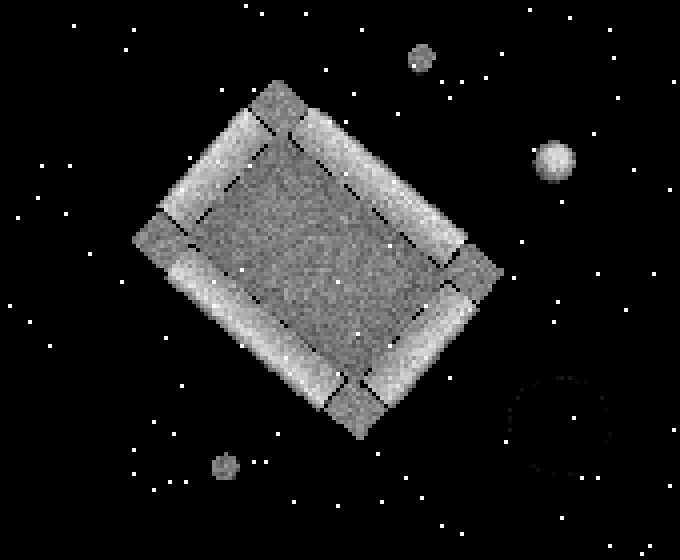

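The lid measures about 192 x 142 mm with noise, against 186 x 136 mm given. Its centre is at (0.514, 0.004) and its yaw is about -0.72 rad. The flaps are clearly raised in the height map. Now I work out the moves in tool axes.

```bash
cat > plan.py <<'E'
from h import *
from bench import telemetry
s=telemetry.get_state(); p=np.array(s["position"]); M=R.from_rotvec(s["tool_rot"]).as_matrix()
c=np.array([.514,.004]); yaw=-0.722; ex=np.array([np.cos(yaw),np.sin(yaw)]); ey=np.array([-ex[1],ex[0]])
T={"near":c-.062*ex,"far":c+.062*ex,"left":c+.087*ey,"right":c-.087*ey,"ctr":c}
def show(z):
    print("t",s["time"],"p",p.round(4),"F",np.round(s["ft_force"],2),"grip",round(s["grip_width"],2))
    print("tool axes (cols)",M.round(3).tolist())
    az=np.degrees(np.arctan2(M[1,2],M[0,2])); print("jaw az",az,"ey az",np.degrees(np.arctan2(ey[1],ey[0])))
    for k,t in T.items():
        dlt=M.T@(np.r_[t,z]-p); print(k,t.round(3),"rows xyz",(dlt/.04).round(3))
if __name__=="__main__":
    import sys; show(float(sys.argv[1]))
E
python3 plan.py 0.12
python3 - <<'E'
from h import *
d=load("top0"); P=cloud(d)
from plan import c,ex,ey
q=P.reshape(-1,3); q=q[(q[:,2]>.066)&(q[:,2]<.1)]; a=(q[:,:2]-c)@ex; b=(q[:,:2]-c)@ey
for nm,o,w in(("far",a,b),("near",-a,b),("left",b,a),("right",-b,a)):
    pass
    lim=.061 if nm in("far","near") else .086
    k=(abs(o-lim)<.003)&(abs(w)<.03); print(nm,k.sum(),np.median(q[k,2]))
k=(abs(a)<.03)&(abs(b)<.04);print("lid",np.median(q[k,2]))
print("extent",np.percentile(a[abs(b)<.08],[.5,99.5]),np.percentile(b[abs(a)<.05],[.5,99.5]))
E
```

```text
t 0.1 p [0.2165 0.6123 0.1826] F [-0.01 -1.3  -0.13] grip 1.0
tool axes (cols) [[-0.0, -0.943, 0.333], [-0.002, 0.333, 0.943], [-1.0, -0.0, -0.002]]
jaw az 70.53430815286906 ey az 48.63244719155456
near [0.467 0.045] rows xyz [  1.585 -10.642 -11.278]
far [ 0.561 -0.037] rows xyz [  1.587 -13.518 -12.435]
left [0.571 0.069] rows xyz [  1.583 -12.891  -9.838]
right [ 0.457 -0.061] rows xyz [  1.589 -11.269 -13.875]
ctr [0.514 0.004] rows xyz [  1.586 -12.08  -11.857]
far 62 0.08323193855722666
near 59 0.08320518295705626
left 64 0.08349564089606698
right 62 0.08329337288001298
lid 0.07491174215792573
extent [-0.12778154  0.61840147] [-0.535834    0.62757918]
```

```bash
python3 -m creep '[{"fingers":0,"x":0,"y":-0.3,"z":-0.3,"twist":0.3},{"fingers":0,"x":0,"y":-0.8,"z":-0.8,"twist":0.6},{"fingers":0,"x":0,"y":-1.4,"z":-1.5,"twist":1},{"fingers":0,"x":0,"y":-2.0,"z":-2.1,"twist":1.4},{"fingers":0,"x":0,"y":-2.7,"z":-2.8,"twist":1.8},{"fingers":0,"x":0,"y":-3.3,"z":-3.5,"twist":2.2},{"fingers":0,"x":0,"y":-4,"z":-4.2,"twist":2.6},{"fingers":0,"x":0,"y":-4.7,"z":-4.9,"twist":3},{"fingers":0,"x":0,"y":-5.3,"z":-5.6,"twist":3.4},{"fingers":0,"x":0,"y":-6,"z":-6.3,"twist":3.8},{"fingers":0,"x":0,"y":-6.7,"z":-7.1,"twist":4.2},{"fingers":0,"x":0,"y":-7.4,"z":-7.8,"twist":4.4},{"fingers":0,"x":0,"y":-8.1,"z":-8.5,"twist":4.4},{"fingers":0,"x":0,"y":-8.8,"z":-9.3,"twist":4.4},{"fingers":0,"x":0,"y":-9.5,"z":-10,"twist":4.4},{"fingers":0,"x":0,"y":-10.1,"z":-10.7,"twist":4.4},{"fingers":0,"x":0.5,"y":-10.64,"z":-11.28,"twist":4.4},{"fingers":0,"x":1,"y":-10.64,"z":-11.28,"twist":4.4},{"fingers":0,"x":1.3,"y":-10.64,"z":-11.28,"twist":4.4},{"fingers":0,"x":1.3,"y":-10.64,"z":-11.28,"twist":4.4}]' 20; python3 plan.py 0.078
```

```text
time: 1.77
position: [0.4652, 0.0444, 0.1287]
tool_rot: [-0.66, 1.474, 0.661]
ft_force: [-0.6, 0.3, 0.3]
grip_width: 0.004
t 1.7667 p [0.4652 0.0444 0.1287] F [-0.57  0.3   0.34] grip 0.0
tool axes (cols) [[-0.005, -0.748, 0.663], [-0.002, 0.664, 0.748], [-1.0, 0.003, -0.005]]
jaw az 48.43235958161867 ey az 48.63244719155456
near [0.467 0.045] rows xyz [ 1.267 -0.037  0.054]
far [ 0.561 -0.037] rows xyz [ 1.257 -3.137  0.065]
left [0.571 0.069] rows xyz [ 1.252 -1.579  2.234]
right [ 0.457 -0.061] rows xyz [ 1.272 -1.595 -2.116]
ctr [0.514 0.004] rows xyz [ 1.262 -1.587  0.059]
```

```bash
python3 - <<'E'
from bench import viewer
import cv2,numpy as np
a=viewer.get_image("scene")["pixels"]; np.save("x.npy",a)
cv2.imwrite("pics/s1.png",cv2.resize(a[130:290,170:350],None,fx=4,fy=3.7,interpolation=2)[:,:,::-1])
E
python3 -m creep '[{"fingers":0,"x":0.3,"y":0,"z":0,"twist":0},{"fingers":0,"x":0.6,"y":0,"z":0,"twist":0},{"fingers":0,"x":0.8,"y":0,"z":0,"twist":0},{"fingers":0,"x":0.9,"y":0,"z":0,"twist":0},{"fingers":0,"x":1,"y":0,"z":0,"twist":0},{"fingers":0,"x":1.05,"y":0,"z":0,"twist":0},{"fingers":0,"x":1.1,"y":0,"z":0,"twist":0},{"fingers":0,"x":1.15,"y":0,"z":0,"twist":0},{"fingers":0,"x":1.15,"y":0,"z":0,"twist":0}]'
```

```text
time: 2.57
position: [0.4676, 0.0456, 0.0855]
tool_rot: [-0.662, 1.467, 0.662]
ft_force: [0.1, 0.7, -0.4]
grip_width: 0.004
```

View pics/s1.png

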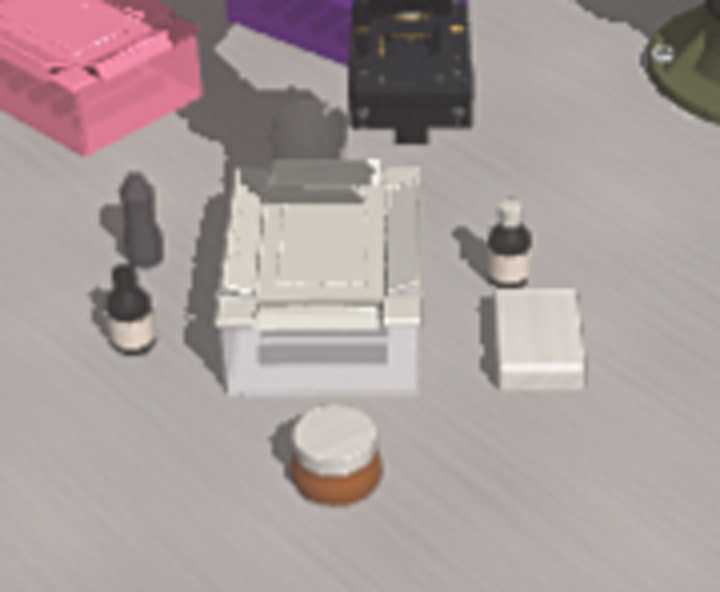

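The scene view shows the closed fingertip at about (410,140) in the crop, above the near strip at about (405,230). I'll project the TCP into both views to check it before pressing.

Run:
```python
from h import *
from bench import viewer,telemetry
from plan import T
p=np.array(telemetry.get_state()["position"])
def proj(d,X):
    Rw=R.from_rotvec(d["attitude"]).as_matrix(); q=(np.atleast_2d(X)-d["xyz"])@Rw; q=q*[1,-1,-1]
    return cv2.projectPoints(q,np.zeros(3),np.zeros(3),d["K"],d["dist_coeffs"])[0].reshape(-1,2)
for n,(r0,r1,c0,c1) in {"scene":(130,290,170,350),"top":(110,250,180,350)}.items():
    d=viewer.get_image(n); im=cv2.resize(np.ascontiguousarray(d["pixels"][r0:r1,c0:c1,::-1]),None,fx=4,fy=4,interpolation=2)
    for X,col in((p,(0,0,255)),(np.r_[T["near"],.082],(0,255,0)),(np.r_[T["left"],.082],(255,0,0)),(np.r_[T["right"],.082],(255,0,0)),(np.r_[T["far"],.082],(255,0,0))):
        u=(proj(d,X)[0]-[c0,r0])*4+2; cv2.drawMarker(im,tuple(int(a) for a in u),col,0,14,2); print(n,u.round())
    cv2.imwrite(f"pics/{n}2.png",im[:590])
```

```text
scene [411. 246.]
scene [411. 250.]
scene [318. 333.]
scene [326. 177.]
scene [233. 252.]
top [249. 332.]
top [250. 333.]
top [209. 163.]
top [426. 349.]
top [383. 179.]
```

View pics/scene2.png

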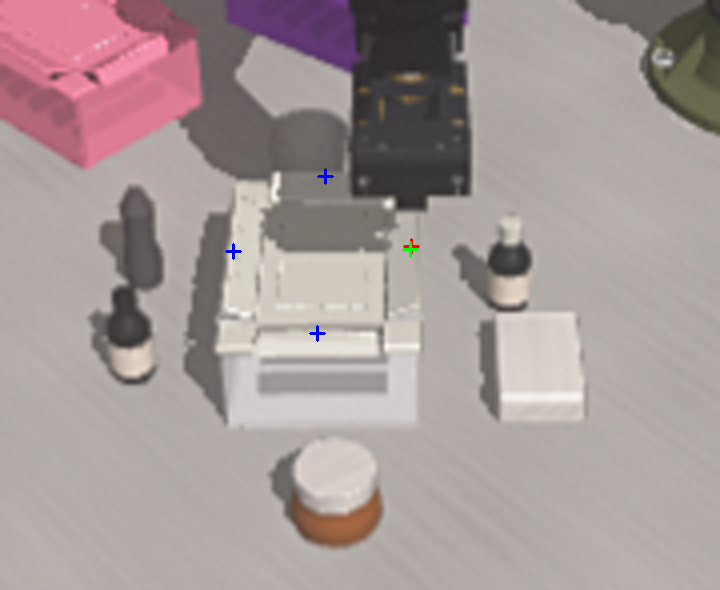

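View pics/top2.png

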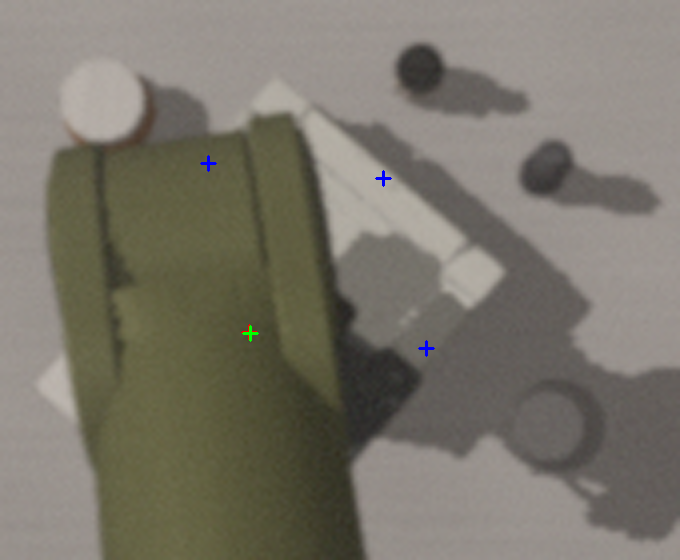

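The projected TCP (411,246) and the visible end of the dark stub (410,208) disagree. I'll check this with the depth map before pressing.

Run:
```python
from h import *
from bench import viewer,telemetry
d=viewer.get_image("scene"); np.savez("scene3.npz",**d); P=cloud(d)
u=170+410//4
for v in range(165,206,2): print(v,(v-130)*4,P[v,u].round(3),d["pixels"][v,u], P[v,u-3].round(3))
cv2.imwrite("pics/z3.png",cv2.resize(d["pixels"][160:215,245:300],None,fx=10,fy=10,interpolation=0)[:,:,::-1])
```

```text
165 140 [0.525 0.111 0.236] [65 64 66] [0.532 0.107 0.237]
167 148 [0.528 0.114 0.233] [69 67 69] [0.536 0.112 0.235]
169 156 [0.53  0.116 0.229] [66 63 66] [0.535 0.11  0.228]
171 164 [0.53  0.115 0.223] [58 55 54] [0.535 0.11  0.222]
173 172 [0.527 0.113 0.214] [56 54 53] [0.531 0.106 0.212]
175 180 [0.526 0.111 0.206] [57 55 55] [0.531 0.106 0.206]
177 188 [0.524 0.109 0.198] [58 55 55] [0.531 0.105 0.199]
179 196 [0.472 0.049 0.132] [58 55 55] [0.478 0.045 0.132]
181 204 [0.473 0.051 0.127] [62 59 59] [0.481 0.048 0.129]
183 212 [0.44  0.013 0.081] [179 173 166] [0.442 0.003 0.076]
185 220 [0.449 0.024 0.085] [184 179 171] [0.451 0.013 0.08 ]
187 228 [0.454 0.029 0.083] [183 178 170] [0.459 0.022 0.082]
189 236 [0.461 0.037 0.084] [183 179 169] [0.463 0.027 0.079]
191 244 [0.467 0.044 0.085] [184 178 170] [0.469 0.033 0.079]
193 252 [0.472 0.05  0.084] [185 179 171] [0.473 0.038 0.077]
195 260 [0.479 0.057 0.084] [184 179 172] [0.482 0.048 0.081]
197 268 [0.482 0.061 0.081] [184 179 171] [0.489 0.056 0.082]
199 276 [0.49  0.069 0.084] [184 178 171] [0.492 0.06  0.079]
201 284 [0.496 0.076 0.084] [184 179 171] [0.495 0.063 0.076]
203 292 [0.501 0.082 0.083] [185 180 171] [0.503 0.072 0.079]
205 300 [0.506 0.088 0.083] [184 179 170] [0.51  0.079 0.08 ]
```

View pics/z3.png

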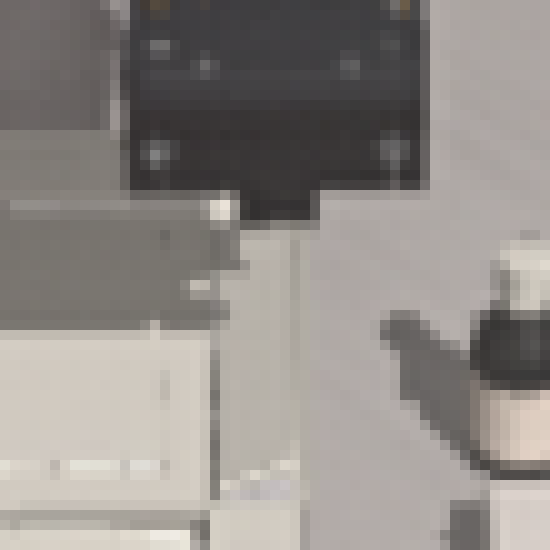

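Run:
```python
from h import *
from plan import c,ex,ey,p
d=load("scene3"); P=cloud(d)
print("telemetry in box axes",(p[:2]-c)@ex,(p[:2]-c)@ey,p[2])
for v in (178,179,180,181,182):
    print(v,[(u,*(np.r_[(P[v,u,:2]-c)@ex,(P[v,u,:2]-c)@ey,P[v,u,2]]*1000).round(0).astype(int)) for u in range(268,279)])
```

```text
telemetry in box axes -0.062215024842867825 0.0006808743303849729 0.08578322099893634
178 [(268, np.int64(-52), np.int64(89), np.int64(198)), (269, np.int64(-54), np.int64(86), np.int64(196)), (270, np.int64(-57), np.int64(89), np.int64(197)), (271, np.int64(-59), np.int64(87), np.int64(196)), (272, np.int64(-62), np.int64(91), np.int64(199)), (273, np.int64(-64), np.int64(86), np.int64(195)), (274, np.int64(-67), np.int64(86), np.int64(195)), (275, np.int64(-69), np.int64(88), np.int64(196)), (276, np.int64(-72), np.int64(85), np.int64(195)), (277, np.int64(-74), np.int64(93), np.int64(200)), (278, np.int64(-77), np.int64(89), np.int64(197))]
179 [(268, np.int64(-50), np.int64(-71), np.int64(74)), (269, np.int64(-54), np.int64(7), np.int64(132)), (270, np.int64(-56), np.int64(7), np.int64(133)), (271, np.int64(-59), np.int64(11), np.int64(136)), (272, np.int64(-62), np.int64(6), np.int64(132)), (273, np.int64(-65), np.int64(12), np.int64(136)), (274, np.int64(-67), np.int64(13), np.int64(137)), (275, np.int64(-70), np.int64(12), np.int64(136)), (276, np.int64(-73), np.int64(9), np.i
[... 1113 characters left out ...]
p.int64(15), np.int64(131)), (277, np.int64(-78), np.int64(-160), np.int64(-2)), (278, np.int64(-81), np.int64(-160), np.int64(-2))]
182 [(268, np.int64(-50), np.int64(-51), np.int64(78)), (269, np.int64(-53), np.int64(-54), np.int64(76)), (270, np.int64(-56), np.int64(-49), np.int64(79)), (271, np.int64(-59), np.int64(-46), np.int64(82)), (272, np.int64(-62), np.int64(-40), np.int64(86)), (273, np.int64(-65), np.int64(-47), np.int64(81)), (274, np.int64(-68), np.int64(-47), np.int64(81)), (275, np.int64(-71), np.int64(-58), np.int64(73)), (276, np.int64(-75), np.int64(-150), np.int64(2)), (277, np.int64(-78), np.int64(-155), np.int64(-2)), (278, np.int64(-81), np.int64(-153), np.int64(-1))]
```

The depth map puts the finger end at z ≈ 0.127, while telemetry says 0.086. In x and y they agree to a few mm. I'll go down slowly and let the contact force decide which is right.

```bash
python3 -m creep '[{"fingers":0,"x":0.05,"y":0,"z":0,"twist":0},{"fingers":0,"x":0.1,"y":0,"z":0,"twist":0},{"fingers":0,"x":0.15,"y":0,"z":0,"twist":0},{"fingers":0,"x":0.2,"y":0,"z":0,"twist":0},{"fingers":0,"x":0.2,"y":0,"z":0,"twist":0}]'
python3 - <<'E'
from h import *
from bench import viewer,telemetry
from plan import c,ex,ey
d=viewer.get_image("scene"); P=cloud(d); q=P.reshape(-1,3); a=(q[:,:2]-c)@ex; b=(q[:,:2]-c)@ey
k=(abs(a+.061)<.003)&(abs(b)<.05)&(q[:,2]<.1)&(q[:,2]>.06);print("near z",k.sum(),np.median(q[k,2]))
k=(abs(a+.063)<.006)&(abs(b-.01)<.008)&(q[:,2]>.088);print("finger bottom z",np.percentile(q[k,2],[0,5,20]) if k.any() else None)
cv2.imwrite("pics/s4.png",cv2.resize(d["pixels"][150:225,235:310],None,fx=8,fy=8,interpolation=0)[:,:,::-1])
E
```

```text
time: 3.13
position: [0.4672, 0.0455, 0.077]
tool_rot: [-0.662, 1.468, 0.662]
ft_force: [-0.6, 0.4, 0.7]
grip_width: 0.004
near z 43 0.08318803836032718
finger bottom z [0.11589981 0.11968506 0.22754295]
```

View pics/s4.png

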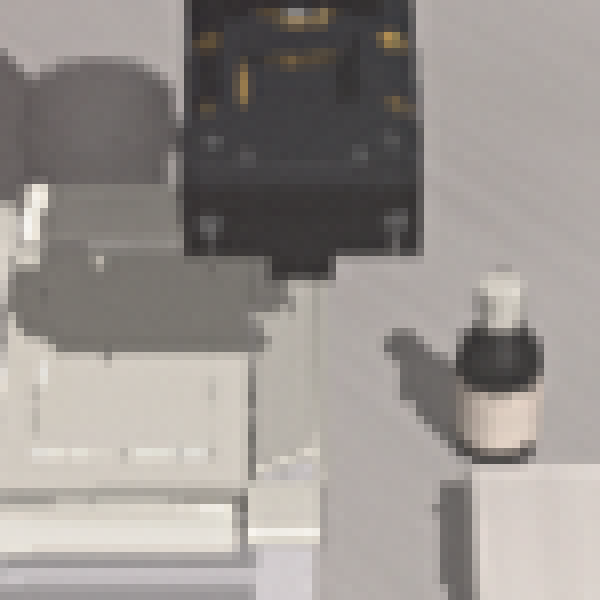

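There is no contact force at telemetry z = 0.077, and the depth map puts the finger end at about 0.117. So the true tip sits about 40 mm above the reported TCP, and I use that offset from here. I continue down gently.

```bash
python3 -m creep '[{"fingers":0,"x":0.15,"y":0,"z":0,"twist":0},{"fingers":0,"x":0.3,"y":0,"z":0,"twist":0},{"fingers":0,"x":0.45,"y":0,"z":0,"twist":0},{"fingers":0,"x":0.55,"y":0,"z":0,"twist":0},{"fingers":0,"x":0.65,"y":0,"z":0,"twist":0},{"fingers":0,"x":0.7,"y":0,"z":0,"twist":0},{"fingers":0,"x":0.7,"y":0,"z":0,"twist":0}]'
cat > chk.py <<'E'
from h import *
from bench import viewer,telemetry
from plan import c,ex,ey
import sys
for n in ("scene","top"):
    d=viewer.get_image(n); P=cloud(d); q=P.reshape(-1,3); a=(q[:,:2]-c)@ex; b=(q[:,:2]-c)@ey; s=""
    for nm,o,w,l,hw in (("near",-a,b,.061,.055),("far",a,b,.061,.055),("left",b,a,.086,.035),("right",-b,a,.086,.035)):
        k=(abs(o-l)<.004)&(abs(w)<hw)&(q[:,2]<.092)&(q[:,2]>.066); s+=f"{nm} {k.sum()} {np.median(q[k,2]) if k.sum()>5 else 0:.4f}; "
    k=(abs(a)<.03)&(abs(b)<.05)&(q[:,2]<.09)&(q[:,2]>.06); s+=f"lid {k.sum()} {np.median(q[k,2]) if k.any() else 0:.4f}"
    print(n,s)
    cv2.imwrite(f"pics/{n}_{sys.argv[1]}.png",cv2.resize(d["pixels"][120:240,200:320] if n=="scene" else d["pixels"][110:250,180:350],None,fx=4,fy=4,interpolation=2)[:,:,::-1])
s=telemetry.get_state(); print("t",s["time"],np.round(s["position"],4),np.round(s["ft_force"],2))
E
python3 chk.py 5
```

```text
time: 3.77
position: [0.4671, 0.0455, 0.0489]
tool_rot: [-0.662, 1.469, 0.662]
ft_force: [0.3, 0.8, 0.0]
grip_width: 0.009
scene near 41 0.0836; far 79 0.0835; left 39 0.0828; right 39 0.0834; lid 452 0.0749
top near 0 0.0000; far 155 0.0833; left 39 0.0830; right 72 0.0827; lid 356 0.0751
t 3.8667 [0.4676 0.0456 0.0496] [0.58 0.35 0.07]
```

View pics/scene_5.png

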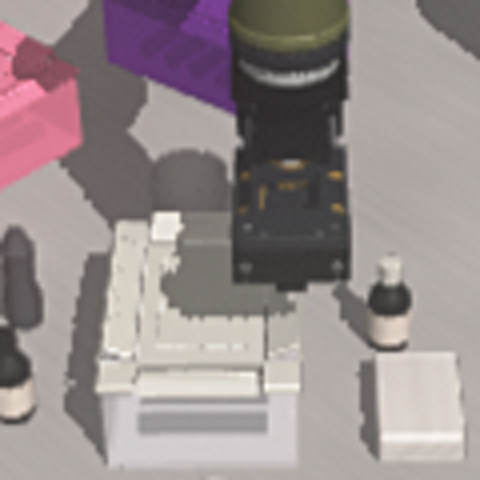

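The tip is now about 5 mm above the near strip, at about (290,290) in the crop, and all four flaps are still up. Now the near press.

```bash
python3 -m creep '[{"fingers":0,"x":0.05,"y":0,"z":0,"twist":0},{"fingers":0,"x":0.1,"y":0,"z":0,"twist":0},{"fingers":0,"x":0.15,"y":0,"z":0,"twist":0},{"fingers":0,"x":0.18,"y":0,"z":0,"twist":0},{"fingers":0,"x":0.21,"y":0,"z":0,"twist":0},{"fingers":0,"x":0.24,"y":0,"z":0,"twist":0},{"fingers":0,"x":0.24,"y":0,"z":0,"twist":0}]'; python3 chk.py 6
```

```text
time: 4.45
position: [0.4677, 0.0453, 0.0397]
tool_rot: [-0.662, 1.467, 0.661]
ft_force: [-0.0, 0.8, -1.1]
grip_width: 0.003
scene near 37 0.0778; far 74 0.0835; left 38 0.0827; right 43 0.0827; lid 439 0.0753
top near 0 0.0000; far 152 0.0835; left 46 0.0838; right 72 0.0829; lid 354 0.0749
t 4.55 [0.4676 0.0452 0.0397] [ 0.89 -0.76 -0.07]
```

```bash
python3 -m creep '[{"fingers":0,"x":0.03,"y":0,"z":0,"twist":0},{"fingers":0,"x":0.06,"y":0,"z":0,"twist":0},{"fingers":0,"x":0.09,"y":0,"z":0,"twist":0},{"fingers":0,"x":0.12,"y":0,"z":0,"twist":0},{"fingers":0,"x":0.12,"y":0,"z":0,"twist":0}]'; python3 chk.py 7
```

```text
time: 4.97
position: [0.4678, 0.0454, 0.0372]
tool_rot: [-0.661, 1.468, 0.662]
ft_force: [-6.5, -0.7, 17.7]
grip_width: -0.0
scene near 38 0.0766; far 70 0.0836; left 38 0.0826; right 34 0.0829; lid 440 0.0751
top near 0 0.0000; far 153 0.0833; left 46 0.0830; right 73 0.0831; lid 350 0.0750
t 5.0667 [0.4678 0.0454 0.0372] [-6.84 -1.46 18.97]
```

The force of 18 N at telemetry z = 0.037 means the strip has bottomed out flush. I lift and move across to the far side.

```bash
python3 -m creep '[{"fingers":0,"x":-0.3,"y":0,"z":0,"twist":0},{"fingers":0,"x":-0.7,"y":0,"z":0,"twist":0},{"fingers":0,"x":-1,"y":-0.3,"z":0,"twist":0},{"fingers":0,"x":-1,"y":-0.8,"z":0,"twist":0},{"fingers":0,"x":-1,"y":-1.4,"z":0,"twist":0},{"fingers":0,"x":-1,"y":-2,"z":0,"twist":0},{"fingers":0,"x":-1,"y":-2.6,"z":0,"twist":0},{"fingers":0,"x":-1,"y":-3,"z":0,"twist":0},{"fingers":0,"x":-1,"y":-3.1,"z":0,"twist":0},{"fingers":0,"x":-1,"y":-3.1,"z":0,"twist":0}]'; python3 chk.py 8; python3 plan.py 0.046
```

```text
time: 5.9
position: [0.5607, -0.0378, 0.0748]
tool_rot: [-0.661, 1.469, 0.659]
ft_force: [-1.1, 0.7, 1.1]
grip_width: 0.008
scene near 74 0.0763; far 60 0.0831; left 33 0.0821; right 52 0.0830; lid 471 0.0754
top near 73 0.0757; far 0 0.0000; left 97 0.0830; right 0 0.0000; lid 124 0.0748
t 6.0 [ 0.5596 -0.0358  0.0747] [-0.9   0.44  0.09]
t 6.0 p [ 0.5596 -0.0358  0.0747] F [-0.9   0.44  0.09] grip 0.01
tool axes (cols) [[-0.001, -0.75, 0.662], [0.0, 0.662, 0.75], [-1.0, 0.001, -0.0]]
jaw az 48.55230178069598 ey az 48.63244719155456
near [0.467 0.045] rows xyz [ 0.722  3.063 -0.011]
far [ 0.561 -0.037] rows xyz [ 0.718 -0.037 -0.007]
left [0.571 0.069] rows xyz [0.719 1.516 2.166]
right [ 0.457 -0.061] rows xyz [ 0.721  1.51  -2.184]
ctr [0.514 0.004] rows xyz [ 0.72   1.513 -0.009]
```

View pics/scene_8.png

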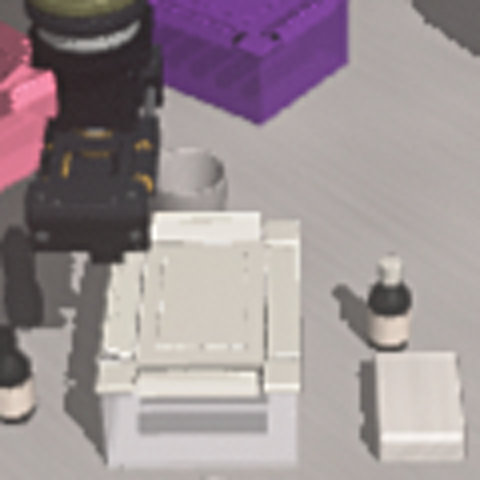

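The near strip is now flush (0.076 in both views, no step at about (285,300)). The hand is over the far strip, so I press that.

```bash
python3 -m creep '[{"fingers":0,"x":0.2,"y":0,"z":0,"twist":0},{"fingers":0,"x":0.4,"y":0,"z":0,"twist":0},{"fingers":0,"x":0.55,"y":0,"z":0,"twist":0},{"fingers":0,"x":0.65,"y":0,"z":0,"twist":0},{"fingers":0,"x":0.7,"y":0,"z":0,"twist":0},{"fingers":0,"x":0.75,"y":0,"z":0,"twist":0},{"fingers":0,"x":0.8,"y":0,"z":0,"twist":0},{"fingers":0,"x":0.85,"y":0,"z":0,"twist":0},{"fingers":0,"x":0.9,"y":0,"z":0,"twist":0},{"fingers":0,"x":0.94,"y":0,"z":0,"twist":0},{"fingers":0,"x":0.97,"y":0,"z":0,"twist":0},{"fingers":0,"x":0.97,"y":0,"z":0,"twist":0}]'; python3 chk.py 9
```

```text
time: 7.0
position: [0.5609, -0.0366, 0.0373]
tool_rot: [-0.661, 1.467, 0.662]
ft_force: [-3.0, -0.9, 7.5]
grip_width: 0.006
scene near 74 0.0756; far 36 0.0761; left 34 0.0822; right 51 0.0830; lid 471 0.0752
top near 68 0.0762; far 0 0.0000; left 97 0.0832; right 0 0.0000; lid 115 0.0748
t 7.1 [ 0.5609 -0.0365  0.0373] [-1.5  -0.92  8.07]
```

```bash
python3 -m creep '[{"fingers":0,"x":0.04,"y":0,"z":0,"twist":0},{"fingers":0,"x":0.04,"y":0,"z":0,"twist":0},{"fingers":0,"x":-0.3,"y":0,"z":0,"twist":0},{"fingers":0,"x":-0.7,"y":0,"z":0,"twist":0},{"fingers":0,"x":-1,"y":0.2,"z":0.3,"twist":0},{"fingers":0,"x":-1,"y":0.5,"z":0.7,"twist":0},{"fingers":0,"x":-1,"y":0.9,"z":1.3,"twist":0},{"fingers":0,"x":-1,"y":1.3,"z":1.8,"twist":0},{"fingers":0,"x":-1,"y":1.5,"z":2.1,"twist":0},{"fingers":0,"x":-1,"y":1.55,"z":2.17,"twist":0},{"fingers":0,"x":-1,"y":1.55,"z":2.17,"twist":0}]'; python3 chk.py 10; python3 plan.py 0.046|grep -E "t |left|right"
```

```text
time: 8.02
position: [0.5714, 0.0703, 0.0759]
tool_rot: [-0.664, 1.468, 0.663]
ft_force: [-0.1, -0.6, -0.3]
grip_width: 0.008
scene near 75 0.0762; far 64 0.0762; left 35 0.0831; right 0 0.0000; lid 22 0.0746
top near 70 0.0756; far 135 0.0759; left 0 0.0000; right 98 0.0832; lid 537 0.0751
t 8.1167 [0.5714 0.0675 0.0762] [-0.55 -0.71  0.16]
t 8.1167 p [0.5714 0.0675 0.0762] F [-0.55 -0.71  0.16] grip 0.01
left [0.571 0.069] rows xyz [0.754 0.028 0.036]
right [ 0.457 -0.061] rows xyz [ 0.759  0.013 -4.314]
```

View pics/scene_10.png

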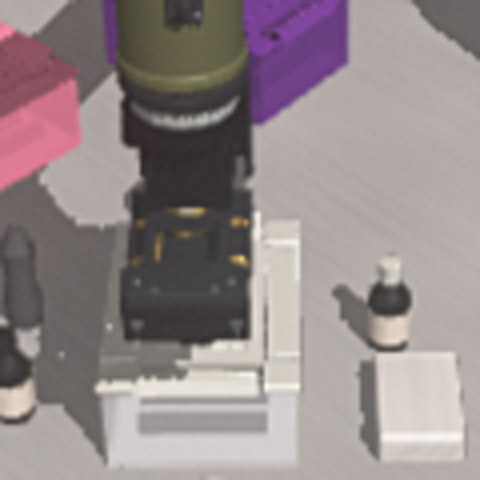

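The near and far strips both read 0.076, so they are shut. The hand is over the left strip, at about (185,345) in the crop. I press left, lift, then go on to the right.

```bash
python3 -m creep '[{"fingers":0,"x":0.2,"y":0,"z":0,"twist":0},{"fingers":0,"x":0.4,"y":0,"z":0,"twist":0},{"fingers":0,"x":0.55,"y":0,"z":0,"twist":0},{"fingers":0,"x":0.65,"y":0,"z":0,"twist":0},{"fingers":0,"x":0.7,"y":0,"z":0,"twist":0},{"fingers":0,"x":0.75,"y":0,"z":0,"twist":0},{"fingers":0,"x":0.8,"y":0,"z":0,"twist":0},{"fingers":0,"x":0.85,"y":0,"z":0,"twist":0},{"fingers":0,"x":0.9,"y":0,"z":0,"twist":0},{"fingers":0,"x":0.94,"y":0,"z":0,"twist":0},{"fingers":0,"x":0.98,"y":0,"z":0,"twist":0},{"fingers":0,"x":1.01,"y":0,"z":0,"twist":0},{"fingers":0,"x":1.01,"y":0,"z":0,"twist":0}]'; python3 chk.py 11
```

```text
time: 9.2
position: [0.5718, 0.0697, 0.0373]
tool_rot: [-0.661, 1.467, 0.662]
ft_force: [-2.7, 1.2, 10.9]
grip_width: 0.007
scene near 74 0.0761; far 70 0.0759; left 2 0.0000; right 0 0.0000; lid 0 0.0000
top near 75 0.0755; far 148 0.0760; left 0 0.0000; right 96 0.0834; lid 505 0.0750
t 9.3 [0.5719 0.0696 0.0373] [-2.78  0.5  10.22]
```

```bash
python3 -m creep '[{"fingers":0,"x":0.03,"y":0,"z":0,"twist":0},{"fingers":0,"x":-0.3,"y":0,"z":0,"twist":0},{"fingers":0,"x":-0.7,"y":0,"z":0,"twist":0},{"fingers":0,"x":-1,"y":0,"z":-0.3,"twist":0},{"fingers":0,"x":-1,"y":0,"z":-0.8,"twist":0},{"fingers":0,"x":-1,"y":0,"z":-1.5,"twist":0},{"fingers":0,"x":-1,"y":0,"z":-2.2,"twist":0},{"fingers":0,"x":-1,"y":0,"z":-2.9,"twist":0},{"fingers":0,"x":-1,"y":0,"z":-3.5,"twist":0},{"fingers":0,"x":-1,"y":0,"z":-4,"twist":0},{"fingers":0,"x":-1,"y":0,"z":-4.25,"twist":0},{"fingers":0,"x":-1,"y":0,"z":-4.34,"twist":0},{"fingers":0,"x":-1,"y":0,"z":-4.34,"twist":0}]'; python3 chk.py 12; python3 plan.py 0.046|grep -E "t |left|right"
```

```text
time: 10.38
position: [0.4566, -0.0607, 0.0761]
tool_rot: [-0.661, 1.467, 0.661]
ft_force: [0.9, 0.3, -0.7]
grip_width: 0.004
scene near 75 0.0761; far 69 0.0757; left 53 0.0765; right 48 0.0832; lid 468 0.0752
top near 146 0.0756; far 60 0.0758; left 91 0.0757; right 0 0.0000; lid 359 0.0748
t 10.4833 [ 0.4574 -0.0596  0.0761] [-0.27 -0.11 -0.2 ]
t 10.4833 p [ 0.4574 -0.0596  0.0761] F [-0.27 -0.11 -0.2 ] grip 0.01
left [0.571 0.069] rows xyz [ 0.756 -0.007  4.302]
right [ 0.457 -0.061] rows xyz [ 0.754 -0.01  -0.048]
```

View pics/scene_12.png

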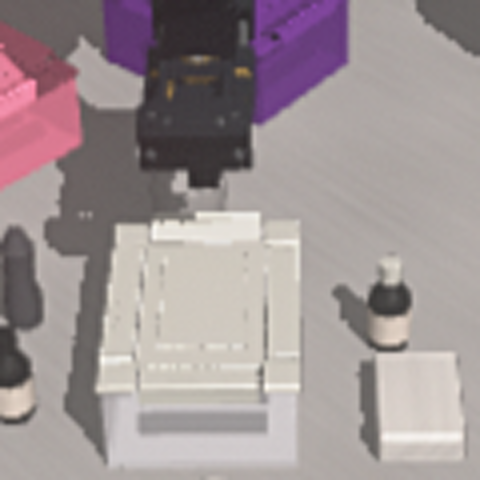

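The left strip is flush. Only the right strip, at about (205,228), is still up, and the fingertip is directly above it.

```bash
python3 -m creep '[{"fingers":0,"x":0.2,"y":0,"z":0,"twist":0},{"fingers":0,"x":0.4,"y":0,"z":0,"twist":0},{"fingers":0,"x":0.55,"y":0,"z":0,"twist":0},{"fingers":0,"x":0.65,"y":0,"z":0,"twist":0},{"fingers":0,"x":0.7,"y":0,"z":0,"twist":0},{"fingers":0,"x":0.75,"y":0,"z":0,"twist":0},{"fingers":0,"x":0.8,"y":0,"z":0,"twist":0},{"fingers":0,"x":0.85,"y":0,"z":0,"twist":0},{"fingers":0,"x":0.9,"y":0,"z":0,"twist":0},{"fingers":0,"x":0.94,"y":0,"z":0,"twist":0},{"fingers":0,"x":0.98,"y":0,"z":0,"twist":0},{"fingers":0,"x":1.02,"y":0,"z":0,"twist":0},{"fingers":0,"x":1.02,"y":0,"z":0,"twist":0}]'; python3 chk.py 13
```

```text
time: 11.57
position: [0.457, -0.0604, 0.0371]
tool_rot: [-0.661, 1.467, 0.662]
ft_force: [-8.1, -0.1, 19.5]
grip_width: 0.002
scene near 76 0.0762; far 70 0.0761; left 56 0.0762; right 27 0.0757; lid 472 0.0750
top near 147 0.0757; far 72 0.0759; left 91 0.0754; right 0 0.0000; lid 390 0.0750
t 11.6667 [ 0.457  -0.0604  0.0371] [-6.720e+00 -1.000e-02  2.047e+01]
```

```bash
python3 -m creep '[{"fingers":0,"x":-0.3,"y":0,"z":0,"twist":0},{"fingers":0,"x":-0.8,"y":0,"z":0,"twist":0},{"fingers":0,"x":-1.4,"y":0,"z":0,"twist":0},{"fingers":0,"x":-2,"y":0.2,"z":0.2,"twist":0},{"fingers":0,"x":-2.5,"y":0.6,"z":0.6,"twist":0},{"fingers":0,"x":-2.8,"y":1.1,"z":1.2,"twist":0},{"fingers":0,"x":-3,"y":1.7,"z":1.8,"twist":0},{"fingers":0,"x":-3,"y":2.3,"z":2.5,"twist":0},{"fingers":0,"x":-3,"y":2.9,"z":3.2,"twist":0},{"fingers":0,"x":-3,"y":3.5,"z":3.9,"twist":0},{"fingers":0,"x":-3,"y":4.1,"z":4.6,"twist":0},{"fingers":0,"x":-3,"y":4.6,"z":5.2,"twist":0},{"fingers":0,"x":-3,"y":5,"z":5.6,"twist":0},{"fingers":0,"x":-3,"y":5.2,"z":5.8,"twist":0},{"fingers":0,"x":-3,"y":5.2,"z":5.8,"twist":0},{"fingers":0,"x":-3,"y":5.2,"z":5.8,"twist":0}]'; python3 chk.py 14
python3 - <<'E'
from h import *
from bench import viewer
for n in ("top","scene"):
    d=viewer.get_image(n); d0=load(n+"0"); cv2.imwrite(f"pics/fin_{n}.png",d["pixels"][:,:,::-1]); P=cloud(d)
    for nm,dd in(("start",d0),("end",d)):
        P=cloud(dd); s=np.linalg.norm(P[...,:2]-[.514,.004],axis=-1)<.125
        q=P[s&(P[...,2]>.071)&(P[...,2]<.09)]
        # drop bottles/grip by keeping the largest blob
        m=(s&(P[...,2]>.071)&(P[...,2]<.09)).astype(np.uint8); m=cv2.morphologyEx(m,cv2.MORPH_CLOSE,np.ones((3,3))); k,l,st,_=cv2.connectedComponentsWithStats(m); i=1+np.argmax(st[1:,4])
        r=cv2.minAreaRect((P[(l==i)&(P[...,2]>.071)&(P[...,2]<.09)][:,:2]*1000).astype(np.float32)); print(n,nm,np.round(r[0],1),np.round(r[1],1),round(r[2],2))
        if n=="top":
            m=(P[...,2]>.02)&(dd["z_map"]>0); m[:110]=0;m[250:]=0;m[:,:170]=0;m[:,350:]=0
            k,l,st,_=cv2.connectedComponentsWithStats(m.astype(np.uint8))
            for j in range(1,k):
                if st[j,4]>60: print("   ",st[j,4],P[l==j][:,:2].mean(0).round(3))
E
```

```text
time: 13.0
position: [0.4544, 0.2501, 0.1548]
tool_rot: [-0.663, 1.468, 0.661]
ft_force: [-0.5, -0.5, -0.1]
grip_width: 0.001
scene near 73 0.0762; far 75 0.0762; left 47 0.0770; right 36 0.0766; lid 467 0.0750
top near 146 0.0756; far 142 0.0759; left 91 0.0758; right 97 0.0761; lid 995 0.0750
t 13.1 [0.4549 0.2489 0.1551] [ 0.52 -0.73  0.56]
top start [513.9   3.8] [191.7 142.1] 48.23
    145 [ 0.632 -0.061]
    369 [0.617 0.139]
    4304 [0.513 0.004]
    136 [ 0.568 -0.14 ]
    798 [0.43  0.135]
    229 [ 0.409 -0.152]
    137 [0.387 0.06 ]
top end [513.9   3.7] [185.7 136.1] 48.32
    147 [ 0.632 -0.061]
    373 [0.617 0.139]
    4079 [0.513 0.004]
    133 [ 0.569 -0.14 ]
    799 [0.43  0.135]
    113 [0.419 0.163]
    230 [ 0.41  -0.152]
    137 [0.387 0.06 ]
scene start [515.6   5.6] [194.2 139.9] 47.87
scene end [515.7   6. ] [190.2 134.9] 48.25
```

View pics/fin_top.png

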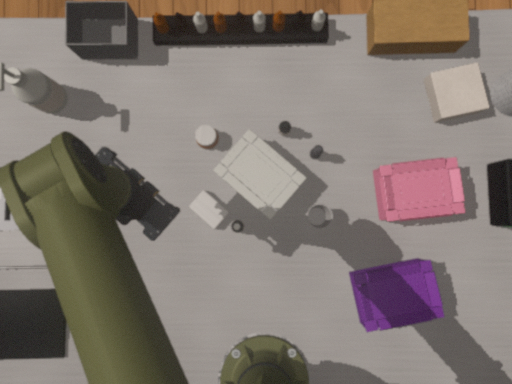

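View pics/scene_14.png

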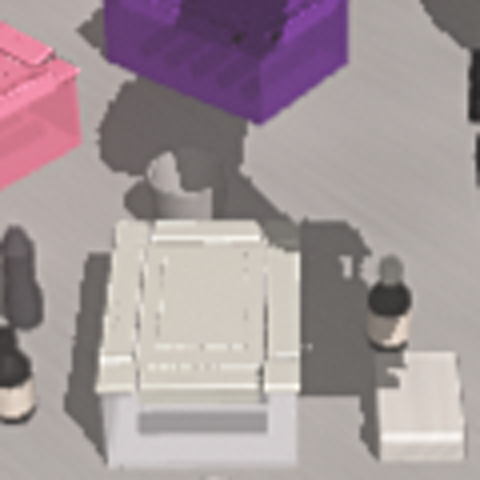

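All four strips read flush in both views (0.0756–0.0770). The lid outline is back to 186 x 136 mm, and nothing else has moved by more than 1 mm. The hand is clear, over the left side of the top view at about (150,200). I hand the job in.

```bash
python3 -c "
from bench import workorder; print(workorder.close_job())"
```

```text
the job is handed in; nothing more can be done
None
```

I pressed the four snap sections shut in the order near, far, left, right, using the closed fingertips. Each was pushed until the finger stopped at the same height, at about 8 to 20 N. Then I moved the hand clear and handed the job in at about 13 s of the 43 s allowed.

- **Sections:** all four read flush at 75.6 to 77.0 mm across both cameras, against 83 mm when up. The lid outline went from 192 x 142 mm back to 186 x 136 mm. The camera heights are too coarse to separate 0.36 rad from 0.40 rad, so I rely on the bistable click for that margin.
- **Box and other things:** the box centre moved about 0.1 mm in the top view. The bottles, jar, cup, tin and grip moved 1 mm or less.
- **Hand:** the last force readings were under 1 N, so nothing was being touched.
- **Disagreement:** the reported TCP height was about 40 mm below the real fingertip. The depth image showed it, and the contact height (reported z of 0.037 m on the flush lid) confirmed it. I pressed by contact and depth instead of the reported height.

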